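Fit the washed inner cover back into the ice box

ROBOT

A 7-joint arm with a two-finger parallel gripper is mounted at the origin on the work surface. World frame = base frame: x ahead of the robot, y to its left, z up, the work surface at z = 0. Lengths are in m, angles in degrees, forces in N, time in s.
With the tool pointing down it reaches from about 0.35 to 0.9 m from the base axis. Payload 19.9 kg.
Tool frame: the origin (TCP) lies between the finger pads; the fingertips stand 17 mm ahead of it and the grasp point (between the pads) lies 2 mm behind it (finger_overhang is the distance from the TCP to the fingertips, in m); z points along the fingers, y is the line along which they close (so a half turn about z gives the same grasp; the last joint's range is limited). The gripper opens to 94 mm and grips with 3 to 60 N. Pads are 16 mm wide; open, the fingers measure 119 mm over their backs; the gripper's body (75 mm by 177 mm) begins 78 mm behind the grasp point.
Start: joints at [64.143, 23.915, -0.59, 92.452, 0.269, 63.638, -3.037], TCP at [0.249, -0.573, 0.222] pointing down, gripper open.
Joint ranges: [-161.28, 161.28], [-22.2, 115.67], [-73.04, 71.86], [3.21, 147.25], [-68.34, 248.33], [10.77, 114.83], [-161.83, 161.83]. Speed limits (degrees/s): [108.29, 108.29, 136.94, 136.94, 172.46, 172.46, 172.46].

INTERFACE

Orientations are given as a 3x3 rotation matrix whose columns are the frame's x, y, z axes.
In Python, from station import * gives the robot as it stands. The module is installed in compiled form; this text tells all that it offers.
- The arm moves only by the shell command python3 -m crank 'ROWS' [OPENING]. ROWS is JSON, a list of rows, each an object with "dp": the shift along the tool's x, y, z normalised to -1 to 1, where 1 is 0.4 m, a list of three; "twist": the turn, a rotation vector about the tool's x, y, z normalised to -1 to 1, where 1 is 2 pi rad, a list of three. A call has 1 to 8 rows; each row shifts and turns the commanded pose from where the row before left it, along the tool's axes as they then stand; what a row does not reach is not made up. A row lasts 1/10 s, in which the tool goes at most 50 mm and 8.59 degrees, less where a joint would pass 70% of its speed; a pose out of reach is approached as far as the arm can. A call with a number of a shift or a turn outside -1 to 1 is refused whole. A call with a gripper value outside its range is refused whole. OPENING is the opening, from 0 (shut) to 1 (fully open), set as the call begins (- or left out, the last holds). The fingers move at their own pace and stop on an object; the grip force is fixed at half the most. Time passes only in rows, so rows that do not move let the fingers close. It gives the time, the measured TCP pose, the force, the opening and the grip force at its end, in the units of the state.
- get_state(): the state, without advancing time (a new reading comes with each control period).
- grab_frame(name): name is "scene" or "side" or "wrist"; returns the picture (420x560x3 uint8, red, green, blue); there is no depth.
- calibration(name): a dict with "fovy" (degrees; the focal length in pixels is half the picture's height over the tangent of half this angle, whatever the lens; pixels are square), "cx", "cy" (the principal point, pixels), "eye" and "orientation" of the camera in the world. Camera axes: x right, y down, z forward; pixel columns grow to the right and rows downward; lengths in m; the calibration is good to about 2 mm. A picture is of the moment at which its call begins: read the wrist's pose just before it. calibration takes no time and is no camera call; for the wrist camera it gives the pose at the moment of the call.
- sign_off(): hands the job in; it is judged then, once.
Trained networks look in the newest picture that a camera, given by its name, has taken for a name from the list of things; names that differ only in an ending like _2 or _b are one class to them, and where a whole thing is asked for, a point or a joint stands for the part that bears it (a point fixed in the world has none). Each returns a list of dicts, best first, with "score" (0 to 1); they miss things now and then, are a little off and sometimes report something else, mostly with a low value. They report only what shows in the picture. A call takes as long as a camera call. They do not tell look-alikes from the thing itself.
- search_frame(camera, label): "extent" ([left, top, width, height] in pixels, round what is visible of it).
- outline_of(camera, label): "region" (420x560 bool, what is visible of it) and "extent" ([left, top, width, height] in pixels, round what is visible of it).
- tip_of(camera, label): "location" ([column, row] in pixels: a listed point, or the origin of a listed thing).
The state is a dict: "time_s": time; "qpos": joint angles; "dq": joint speeds; "effort": joint torques, N m; "eef_pos": TCP position; "tool_rot": TCP orientation; "ft_force": force on the tool from outside, world axes, zero at the start; "torque": the same for the moment, N m; "grip_width": finger opening in m; "grasp_force": force on a finger pad.
Only numpy, scipy, OpenCV 4.12 (cv2) and the standard library are available. Lean on these libraries where they do the work, as an engineer would, in place of code of your own. Each camera call takes 0.05 s, during which the arm holds its last target. There are 200 camera calls.

TASK

Lift the ice box's hinged lid open until it rests on its stop. Then take the inner cover (the slab with a raised plug on one face) out of the draining rack, stand it upright on a long edge on the ledge inside the box's front wall, its plug facing the hinge, and let go of it. Tip it over towards the hinge so that it lies flat with the plug fully down in the well, and leave the lid open and the board, jug and tamper where they are.

Things in the scene. Friction and masses are not known exactly. Their poses are not given: they have to be found in the camera images.
- icebox: Fixed open-topped steel ice box, 168 (x) x 192 (y) x 100 mm high, walls 8 mm. Origin: centre of underside; +x to the hinge side, -x side is the front wall. Inside, a fixed flat deck, top 68 mm above the origin, 32 mm below the rim; inner wall faces at x = -76, +76, y = -88, +88 mm. The deck's rectangular opening (the well) spans x = -44 to +50, y = -63 to +63 mm and is over 40 mm deep.
- ledge (a point): Point on the deck's top at icebox x = -65 mm, y = 0, on the ledge: the 32 mm wide strip of deck between the front wall and the well. It is the middle of the cover slab's lower edge when the slab stands there 3 mm clear of the front wall; tipped from there, the plug falls into the well.
- well (a point): Centre of the well's mouth, level with the deck's top: icebox x = +3 mm, y = 0. The well is 94 mm (icebox x) by 126 mm (icebox y).
- lid (a joint): Hinge angle of the outer lid: 0 shut, grows as it opens upward, 1.9 rad on its stop, leaning back. Hinged along the rim of the icebox's +x side; let go, it falls shut below about 1.5 rad and falls back onto the stop beyond. Lid 168 x 192 x 8 mm, 0.35 kg.
- lid_handle (a point): Middle of the lid's bar handle: a round steel bar 11 mm thick, 107 mm long, parallel to the hinge (icebox y), on two posts 82 mm apart, its axis 35 mm above the lid's top (29 mm free under the bar). Lid shut, it is 143 mm above the table and 13 mm in from the lid's front edge; 155 mm from the hinge line along the lid and 43 mm above it.
- lid_hinge (a point): A point on the lid's hinge axis (axis along icebox y), at the rim of the hinge side.
- rack: Fixed draining rack: dark base plate 160 x 160 x 10 mm with two slots along its y, centred at its x = -45 and +45 mm; each slot is 18.5 mm wide between two 5 mm strips that rise 15 mm above the plate. Origin: centre of the underside. The cover stands in one slot, the board in the other, either way about.
- cover: Inner cover, loose, white plastic, 0.2 to 0.45 kg: a slab 16 (x) x 150 (y) x 120 mm (z) with a raised plug 12 mm thick, 116 (y) x 84 mm (z), centred on its +x face. Origin: centre of the slab. Starts standing on a 150 mm edge in the rack, z up, centre 70 mm above the table, plug towards the rack's -x. Stood on edge it is stable to about 6 degrees of lean; beyond that it falls over by itself.
- cover_plug (a point): Centre of the outer face of the cover's plug, 20 mm from the cover's origin along its +x.
- board: A plain white cutting board, 16 x 150 x 120 mm, flat on both faces (no plug), standing in the rack's other slot. Origin: its centre. Leave it there.
- jug: Steel milk jug standing on the table, 84 mm across, 100 mm high, with a handle at its +y. Origin: centre of its underside. Leave it.
- tamper: Steel coffee tamper standing on its 58 mm base, 85 mm high. Origin: centre of its underside. Leave it.
Not all that is in view belongs to the job. What is shaped like the cover but yellow is not meant.

How it is judged (in metres and radians):
On the way, in this order (a step that is already met when the one before it is completed fails the run):
1. the lid rests open on its stop, before the cover has left its slot (value of joint lid above 1.84 rad and distance of cover from where it was at the start of the episode below 0.03 m), for 0.2 s.
2. the cover stands upright on a long edge on the ledge, plug facing the hinge, let go (z of cover in the frame of icebox between 0.122 and 0.134 m and x of cover in the frame of icebox between -0.08 and -0.048 m and x of cover_plug in the frame of icebox above -0.062 m and angle between the x axis of cover and the x axis of icebox, either way round below 0.25 rad and contact force between the fingers and cover below 0.2 N), for 0.3 s.
At the end, for the whole second after the job is handed in: The cover lies flat (within 0.1 rad) with its plug down in the well, the plug's face at least 8 mm below the deck and its centre within 12 mm of the well's centre, at rest and untouched; the lid is on its stop (above 1.84 rad); board, jug and tamper are within 25 to 30 mm of where they were (z of cover_plug in the frame of icebox below 0.06 m and angle between cover's own x axis and vertical above 3.04 rad and horizontal distance between cover and well below 0.012 m and value of joint lid above 1.84 rad and linear speed of cover below 0.02 m/s and contact force between each of the arm, the fingers and cover below 0.2 N and distance of board from where it was at the start of the episode below 0.025 m and distance of each of jug, tamper from where it was at the start of the episode below 0.03 m).
It fails at once if the board is disturbed by more than 25 mm (distance of board from where it was at the start of the episode above 0.025 m).
It fails at once if the jug or the tamper is moved by more than 30 mm (distance of any of jug, tamper from where it was at the start of the episode above 0.03 m).
It also fails if it takes over 59 s, if anything falls off the work surface, if the arm or the gripper's body presses on something with over 40 N, if the wrist force passes 120 N, or if a joint passes its speed limit or range.

## Working session

There is one attempt and no reset: what is moved stays moved. The work goes in short steps, Python scripts to look and compute and a shell command to move; the robot and the scene stay as the last step left them, time stands still between calls to the robot, and variables do not carry over. Pictures are saved under pics/ and viewed, at most 13 in all, crops included, and the job is handed in when it is done.

```bash
mkdir -p pics
cat > h.py <<'E'
from station import *
import numpy as np, cv2
def cal(n):
    c=calibration(n); f=210/np.tan(np.radians(c["fovy"])/2)
    return np.array(c["eye"]),np.array(c["orientation"]),f,c["cx"],c["cy"]
def ray(n,px):
    e,R,f,cx,cy=cal(n); d=R@np.array([(px[0]-cx)/f,(px[1]-cy)/f,1]); return e,d/np.linalg.norm(d)
def onz(n,px,z):
    e,d=ray(n,px); return e+d*(z-e[2])/d[2]
def proj(n,p):
    e,R,f,cx,cy=cal(n); q=R.T@(np.asarray(p)-e); return np.array([cx+f*q[0]/q[2],cy+f*q[1]/q[2]])
def tri(a,pa,b,pb):
    A=[];B=[]
    M=np.zeros((3,3));v=np.zeros(3);rs=[ray(a,pa),ray(b,pb)]
    for e,d in rs:
        P=np.eye(3)-np.outer(d,d);M+=P;v+=P@e
    x=np.linalg.solve(M,v); return x,[np.linalg.norm((np.eye(3)-np.outer(d,d))@(x-e)) for e,d in rs]
E
python3 - <<'E'
from h import *
np.set_printoptions(precision=3,suppress=True)
a=grab_frame("scene");b=grab_frame("side")
im=np.hstack([a,b]);cv2.imwrite("pics/scene.png",a[...,::-1]);cv2.imwrite("pics/side.png",b[...,::-1])
for n in("scene","side"):
    print(n,cal(n))
    for l in("icebox","lid_handle","lid_hinge","rack","cover","cover_plug","board","jug","tamper","ledge"):
        try:
            print(l,[(np.round(r["location"]),round(r["score"],2)) for r in tip_of(n,l)[:3]])
        except Exception as e: print(l,e)
s=get_state();print(s["time_s"],s["eef_pos"],s["tool_rot"])
E
```

```text
scene (array([ 1.062, -0.121,  0.738]), array([[ 0.252,  0.727, -0.638],
       [ 0.968, -0.19 ,  0.166],
       [-0.001, -0.66 , -0.752]]), np.float64(425.5720784472621), 280.2567082388836, 217.00595019091153)
icebox [(array([183., 258.]), 0.68), (array([373., 200.]), 0.65)]
lid_handle [(array([207., 208.]), 0.92)]
lid_hinge [(array([126., 238.]), 0.94)]
rack [(array([382., 232.]), 0.87), (array([404., 228.]), 0.34)]
cover [(array([375., 201.]), 0.62)]
cover_plug [(array([322., 154.]), 0.61), (array([367., 198.]), 0.58)]
board [(array([406., 228.]), 0.57)]
jug [(array([324., 347.]), 0.79)]
tamper [(array([286., 225.]), 0.56)]
ledge [(array([213., 234.]), 0.76)]
side (array([0.491, 0.545, 0.585]), array([[-0.997, -0.051,  0.053],
       [-0.074,  0.67 , -0.739],
       [ 0.003, -0.741, -0.672]]), np.float64(383.68266073919443), 280.1476335341307, 212.5107530490041)
icebox [(array([298., 194.]), 0.59)]
lid_handle [(array([296., 157.]), 0.81)]
lid_hinge [(array([305., 137.]), 0.8)]
rack [(array([261., 355.]), 0.94)]
cover [(array([286., 327.]), 0.77), (array([400., 298.]), 0.73)]
cover_plug [(array([405., 311.]), 0.72), (array([299., 319.]), 0.66)]
board [(array([226., 342.]), 0.9)]
jug [(array([172., 251.]), 0.89)]
tamper [(array([313., 265.]), 0.87), (array([307., 135.]), 0.66), (array([301., 318.]), 0.66)]
ledge [(array([301., 186.]), 0.88), (array([298., 317.]), 0.26)]
1.1 [ 0.249 -0.573  0.222] [[ 0.917  0.398 -0.   ]
 [ 0.398 -0.917  0.   ]
 [-0.    -0.    -1.   ]]
```

View pics/scene.png

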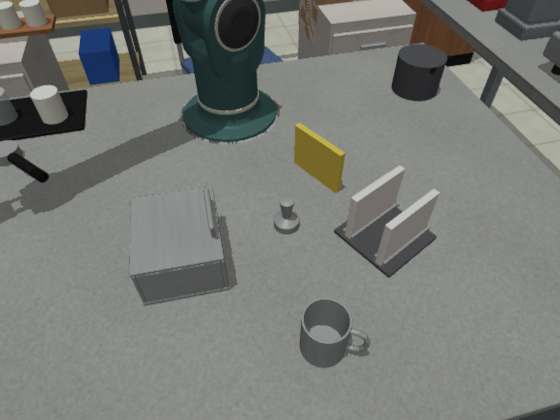

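View pics/side.png

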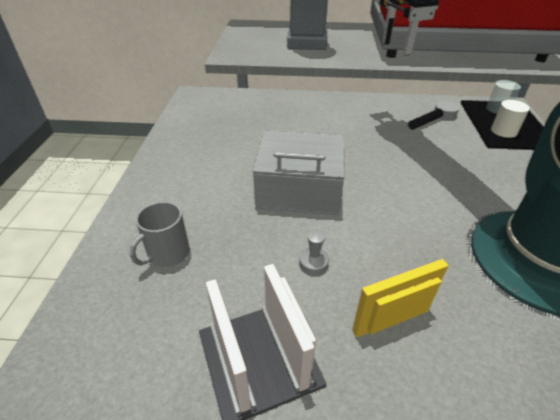

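The white slabs in the rack are the candidates: scene (375,201) / side (286,327), which shows a raised plug on its −x face, and scene (408,228) / side (226,342), which is plain. The yellow one at scene (320,155) / side (400,300) is not meant. My choice is the slab at side (286,327). I'll check it in a close crop and fit the poses to the outlines.

```bash
cat > fit.py <<'E'
from h import *
from scipy.optimize import minimize
def Rz(a): c,s=np.cos(a),np.sin(a); return np.array([[c,-s,0],[s,c,0],[0,0,1]])
def box(x0,x1,y0,y1,z0,z1): return np.array([[x,y,z] for x in(x0,x1) for y in(y0,y1) for z in(z0,z1)],float)
def W(p,pts): return pts@Rz(p[2]).T+[p[0],p[1],0]
def mask(n,parts,p,S=4):
    m=np.zeros((420*S,560*S),np.uint8)
    for b in parts:
        q=np.array([proj(n,x) for x in W(p,b)])
        cv2.fillConvexPoly(m,cv2.convexHull(np.round((q+.5)*S).astype(np.int32)),1)
    return cv2.resize(m.astype(np.float32),(560,420),interpolation=cv2.INTER_AREA)
def fit(parts,masks,p0,occ=None):
    def c(p):
        t=0
        for n,m in masks.items():
            a=mask(n,parts,p)
            d=np.abs(a-m)
            t+=d.sum()
        return t
    sx=np.vstack([p0,np.array(p0)+np.diag([.012,.012,.08])])
    r=minimize(c,p0,method="Nelder-Mead",options=dict(initial_simplex=sx,xatol=2e-4,fatol=1,maxfev=160))
    return r.x,r.fun,sum(m.sum() for m in masks.values())
ICE=[box(-.084,.084,-.096,.096,0,.108)]
COV=[box(-.008,.008,-.075,.075,.010,.130),box(-.020,-.008,-.058,.058,.028,.112)] # plug towards -x
BRD=[box(-.008,.008,-.075,.075,.010,.130)]
E
python3 - <<'E'
from fit import *
np.set_printoptions(precision=4,suppress=True)
ims={n:grab_frame(n) for n in("scene","side")}
def near(n,l,px):
    rs=outline_of(n,l); 
    rs=[(np.hypot(*(np.array([r["extent"][0]+r["extent"][2]/2,r["extent"][1]+r["extent"][3]/2])-px)),r) for r in rs]
    if not rs: return None
    d,r=min(rs,key=lambda t:t[0]); print(n,l,round(d),r["extent"],r["score"]); return r["region"]
C={"scene":dict(icebox=(180,245),lid=(180,230),cover=(375,201),board=(410,228)),"side":dict(icebox=(300,175),lid=(300,155),cover=(288,325),board=(228,342))}
M={n:{l:near(n,l,p) for l,p in c.items()} for n,c in C.items()}
np.savez("m.npz",**{n+l:m for n in M for l,m in M[n].items() if m is not None})
hd=tri("scene",(207,208),"side",(296,157));hg=tri("scene",(126,238),"side",(305,137));print("handle",hd,"hinge",hg)
ic={n:(M[n]["icebox"]|M[n]["lid"]).astype(np.float32) for n in M}
c0=(hd[0]+hg[0])/2; v=hg[0]-hd[0]
print("ice",fit(ICE,ic,[c0[0],c0[1],np.arctan2(v[1],v[0])]))
c=tri("scene",(375,201),"side",(286,327));b=tri("scene",(406,228),"side",(226,342));print("c,b",c,b)
v=b[0]-c[0]; 
for nm,x,P in(("cover",c,COV),("board",b,BRD)):
    ms={n:M[n][nm].astype(np.float32) for n in M if M[n][nm] is not None}
    print(nm,fit(P,ms,[x[0][0],x[0][1],np.arctan2(v[1],v[0])]))
for l in("jug","tamper"):
    pass
print("jug",tri("scene",(324,347),"side",(172,251)),"tamper",tri("scene",(286,225),"side",(313,265)))
cv2.imwrite("pics/crop.png",cv2.resize(ims["side"][250:420,190:460],None,fx=2.9,fy=2.9,interpolation=cv2.INTER_CUBIC)[...,::-1])
E
```

```text
scene icebox 2 [130.8, 187.7, 99.3, 118.1] 0.97
scene lid 5 [130.4, 185.0, 90.2, 90.9] 0.82
scene cover 0 [347.0, 164.5, 56.9, 73.4] 0.64
scene board 4 [374.7, 190.4, 64.5, 71.6] 0.94
side icebox 4 [253.0, 134.0, 86.9, 79.7] 0.7
side lid 2 [250.8, 131.7, 94.4, 49.3] 0.88
side cover 6 [264.5, 266.7, 54.2, 125.1] 0.87
side board 2 [204.4, 277.6, 47.4, 132.8] 0.76
handle (array([ 0.5036, -0.1171,  0.1425]), [np.float64(0.0037857980778963555), np.float64(0.0037857980778964496)]) hinge (array([ 0.4888, -0.2814,  0.0893]), [np.float64(0.0011023740731942449), np.float64(0.001102374073194398)])
ice (array([ 0.4973, -0.1867, -1.6065]), np.float64(329.25), np.float32(16568.0))
c,b (array([0.5037, 0.2345, 0.0717]), [np.float64(0.0003838267814061812), np.float64(0.00038382678140616447)]) (array([0.5893, 0.2656, 0.0715]), [np.float64(0.0001190589640382866), np.float64(0.00011905896403829162)])Traceback (most recent call last):
  File "<stdin>", line 20, in <module>
  File "fit.py", line 21, in fit
    r=minimize(c,p0,method="Nelder-Mead",options=dict(initial_simplex=sx,xatol=2e-4,fatol=1,maxfev=160))
    res = _minimize_neldermead(fun, x0, args, callback, bounds=bounds,
                               **options)
    fsim[j] = func(sim[j])
              ~~~~^^^^^^^^
    fx = function(np.copy(x), *(wrapper_args + args))
  File "fit.py", line 16, in c
    a=mask(n,parts,p)
  File "fit.py", line 9, in mask
    q=np.array([proj(n,x) for x in W(p,b)])
                ~~~~^^^^^
  File "h.py", line 11, in proj
    e,R,f,cx,cy=cal(n); q=R.T@(np.asarray(p)-e); return np.array([cx+f*q[0]/q[2],cy+f*q[1]/q[2]])
                ~~~^^^
  File "h.py", line 4, in cal
    c=calibration(n); f=210/np.tan(np.radians(c["fovy"])/2)
ValueError: time passes only in moves, steps and waits
```

```bash
python3 - <<'E'
s=open("h.py").read()
s=s.replace("def cal(n):\n","_C={}\ndef cal(n):\n    if n in _C and n!='wrist': return _C[n]\n    _C[n]=_cal(n); return _C[n]\ndef _cal(n):\n")
open("h.py","w").write(s)
E
python3 - <<'E'
from fit import *
np.set_printoptions(precision=4,suppress=True)
M=np.load("m.npz")
a=grab_frame("side")
off=lambda bs,d:[b+[d,0,0] for b in bs]
J=off(COV,-.045)+off(BRD,.045)
ms={n:(M[n+"cover"]|M[n+"board"]).astype(np.float32) for n in("scene","side")}
r=fit(J,ms,[.546,.25,.35]);print("rack",r)
x=r[0];ex=Rz(x[2])[:,0];print("cover",x[:2]-.045*ex[:2],"board",x[:2]+.045*ex[:2],"yaw",np.degrees(x[2]))
for nm,P in(("cover",COV),("board",BRD)):
    print(nm,fit(P,{"side":M["side"+nm].astype(np.float32)},[*(x[:2]+(.045 if nm=="board" else -.045)*ex[:2]),x[2]]))
print("jug",tri("scene",(324,347),"side",(172,251)),"tamper",tri("scene",(286,225),"side",(313,265)))
cv2.imwrite("pics/crop.png",cv2.resize(a[250:420,190:460],None,fx=2.9,fy=2.9,interpolation=cv2.INTER_CUBIC)[...,::-1])
E
```

```text
rack (array([0.5452, 0.2499, 0.4464]), np.float64(761.875), np.float32(9310.0))
cover [0.5046 0.2305] board [0.5858 0.2693] yaw 25.576111250938265
cover (array([0.5041, 0.2298, 0.442 ]), np.float64(138.875), np.float32(3365.0))
board (array([0.5869, 0.2668, 0.4483]), np.float64(94.6875), np.float32(2158.0))
jug (array([ 0.7536,  0.0367, -0.0033]), [np.float64(0.005276153965593726), np.float64(0.0052761539655935275)]) tamper (array([ 0.4607,  0.0486, -0.002 ]), [np.float64(0.0005387049367967384), np.float64(0.0005387049367967941)])
```

View pics/crop.png

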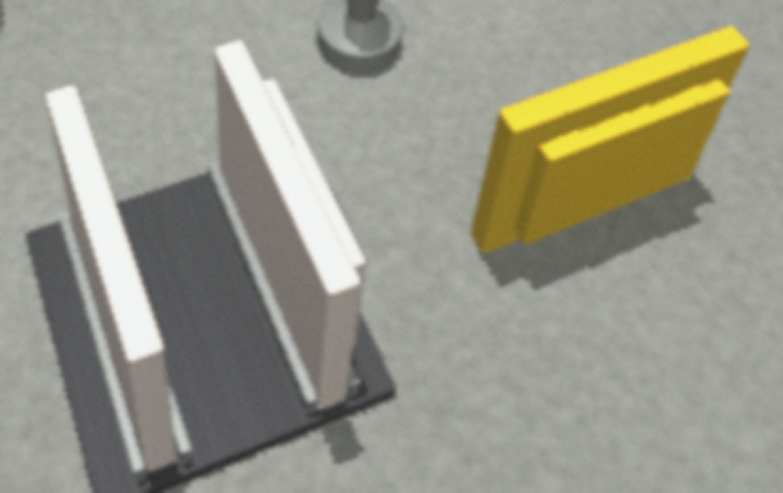

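The crop shows the chosen slab (crop ≈ (290,220)) with its plug on the face away from the board. The board at left is plain and the yellow slab at right is a decoy. Next I'll move above the lid handle.

```bash
cat > plan.py <<'E'
from h import *
from scipy.spatial.transform import Rotation as Ro
np.set_printoptions(precision=4,suppress=True)
# icebox c, axes
c=np.array([.4985,-.1867,0]);ya=-1.6065
ex=np.array([np.cos(ya),np.sin(ya),0]);ey=np.array([-np.sin(ya),np.cos(ya),0])
def down(y): y=np.array(y,float);y/=np.linalg.norm(y);z=np.array([0,0,-1.]);return np.column_stack([np.cross(y,z),y,z])
def plan(p,R=None,s=None):
    s=s or get_state();T=np.array(s["tool_rot"]);q=np.array(s["eef_pos"])
    print("t",s["time_s"],"tcp",q,"F",np.array(s["ft_force"]),"w",s["grip_width"],s["grasp_force"])
    if R is not None: print("twist tot",Ro.from_matrix(T.T@R).as_rotvec()/(2*np.pi),"(.0236/row)")
    d=np.array(p)-q
    print("dp now-frame",T.T@d/.4," in new frame",(R.T@d/.4 if R is not None else ""),"rows>=",np.linalg.norm(d)/.05)
E
python3 -m crank '[{"dp":[0,0,0],"twist":[0,0,0.0236]},{"dp":[0,0,0],"twist":[0,0,0.0236]},{"dp":[0,0,0],"twist":[0,0,0.0236]},{"dp":[0.049,-0.097,0],"twist":[0,0,0]},{"dp":[0.049,-0.097,0],"twist":[0,0,0]},{"dp":[0.049,-0.097,0],"twist":[0,0,0]},{"dp":[0.049,-0.097,0],"twist":[0,0,0]},{"dp":[0.049,-0.097,0],"twist":[0,0,0]}]' 1
python3 -m crank '[{"dp":[0.049,-0.097,0],"twist":[0,0,0]},{"dp":[0.049,-0.097,0],"twist":[0,0,0]},{"dp":[0.049,-0.097,0],"twist":[0,0,0]},{"dp":[0.049,-0.097,0],"twist":[0,0,0]},{"dp":[0.049,-0.097,0],"twist":[0,0,0]},{"dp":[0.049,-0.097,0],"twist":[0,0,0]},{"dp":[0.049,-0.097,0],"twist":[0,0,0]},{"dp":[0,0,0],"twist":[0,0,0]}]'
python3 - <<'E'
from plan import *
print(get_state()["tool_rot"])
plan(c-.071*ex+[0,0,.145],down(ex))
w=grab_frame("wrist");cv2.imwrite("pics/w1.png",w[...,::-1])
for l in("lid_handle",):
    for r in tip_of("wrist",l)[:2]: print(l,r["score"],r["location"],onz("wrist",r["location"],.143))
for r in outline_of("wrist","lid")[:1]:
    print(r["extent"],r["score"])
E
```

```text
time_s: 2.45
eef_pos: [0.3544, -0.3812, 0.2226]
tool_rot: [[0.999, -0.035, 0.0], [-0.035, -0.999, -0.0], [0.0, 0.0, -1.0]]
ft_force: [1.4, -0.8, -0.1]
grip_width: 0.094
grasp_force: 0.0
time_s: 3.25
eef_pos: [0.5025, -0.1108, 0.2226]
tool_rot: [[1.0, -0.028, 0.001], [-0.028, -1.0, 0.002], [0.001, -0.002, -1.0]]
ft_force: [-1.2, -1.3, 0.2]
grip_width: 0.0939
grasp_force: 0.0
[[ 0.9996 -0.0281  0.0011]
 [-0.0281 -0.9996  0.0016]
 [ 0.001  -0.0016 -1.    ]]
t 3.25 tcp [ 0.5025 -0.1108  0.2226] F [-1.2    -1.3286  0.1621] w 0.09393124766919207 0.0
twist tot [-0.0003 -0.0002  0.0012] (.0236/row)
dp now-frame [-0.0035  0.0129  0.194 ]  in new frame [-0.0032  0.0126  0.194 ] rows>= 1.5557702544593346
lid_handle 0.87 [285.7, 219.1] [ 0.4971 -0.1215  0.143 ]
[272.1, 108.1, 185.6, 189.8] 0.6
```

View pics/w1.png

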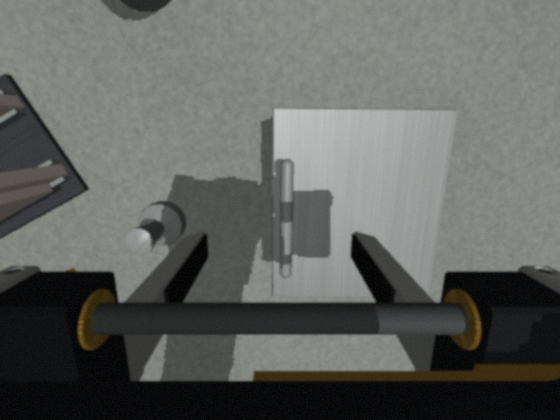

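The wrist view shows the lid at columns 273–457, rows 108–298, its bar at (286,218), and the tamper at (155,225). I'll refine the box pose from the lid corners.

Run:
```python
from plan import *
P=[onz("wrist",q,.108) for q in((274,109),(457,110),(438,297),(272,298))]
for p in P: print(p)
m=np.mean(P,0);v=(P[1]-P[0]+P[2]-P[3]);print("centre",m,"yaw of x",np.degrees(np.arctan2(v[1],v[0])),np.linalg.norm(P[1]-P[0]),np.linalg.norm(P[3]-P[0]))
v=P[0]-P[3];print("y yaw",np.degrees(np.arctan2(v[1],v[0])))
print(onz("wrist",(288,160),.143),onz("wrist",(286,276),.143))
print(cal("wrist")[:2])
```

```text
[ 0.5901 -0.1154  0.108 ]
[ 0.5836 -0.2807  0.108 ]
[ 0.3934 -0.2831  0.108 ]
[ 0.3983 -0.1059  0.108 ]
centre [ 0.4914 -0.1963  0.108 ] yaw of x -91.89916395286195 0.1654265631021022 0.1920237593492797
y yaw -2.8304379307164296
[ 0.5474 -0.1259  0.143 ] [ 0.4423 -0.1213  0.143 ]
(array([ 0.5713, -0.1191,  0.3853]), array([[-0.0339, -0.9673, -0.2514],
       [-0.9994,  0.033 ,  0.0079],
       [ 0.0007,  0.2515, -0.9678]]))
```

Run:
```python
from plan import *
plan([.5,-.116,.145],down(ex)); 
w0=cal("wrist");w=grab_frame("wrist")
r=tip_of("wrist","lid_handle")[0]["location"];print(r,onz("wrist",r,.143), cal("wrist")[0]-w0[0])
m=[r for r in outline_of("wrist","lid")][0]["region"].astype(np.uint8)
q=cv2.approxPolyDP(max(cv2.findContours(m,0,2)[0],key=cv2.contourArea),8,True)[:,0];
for x in q: print(x,onz("wrist",x,.108))
```

```text
t 3.4 tcp [ 0.5002 -0.1165  0.2224] F [-0.12   -0.8119 -0.5755] w 0.09418047416383687 0.0
twist tot [0.     0.     0.0001] (.0236/row)
dp now-frame [-0.0005 -0.0014  0.1935]  in new frame [-0.0006 -0.0013  0.1935] rows>= 1.5477268792961723
[279.5, 217.6] [ 0.498  -0.1179  0.143 ] [-0.0002 -0.0008  0.0001]
[268 105] [ 0.5935 -0.111   0.108 ]
[268 292] [ 0.4054 -0.1025  0.108 ]
[369 294] [ 0.3991 -0.2099  0.108 ]
[350 257] [ 0.4426 -0.1886  0.108 ]
[354 231] [ 0.4707 -0.1919  0.108 ]
[374 236] [ 0.4646 -0.2122  0.108 ]
[424 288] [ 0.4042 -0.2678  0.108 ]
[450 107] [ 0.586 -0.275  0.108]
```

```bash
sed -i 's/c=np.array(.*$/c=np.array([.4975,-.188,0]);ya=-1.6075/' plan.py
python3 -m crank '[{"dp":[0,0.002,0.066],"twist":[0,0,0]},{"dp":[0,0,0.066],"twist":[0,0,0]},{"dp":[0,0,0.066],"twist":[0,0,0]},{"dp":[0,0,0],"twist":[0,0,0]}]'
python3 -m crank '[{"dp":[0,0,0],"twist":[0,0,0]},{"dp":[0,0,0],"twist":[0,0,0]},{"dp":[0,0,0],"twist":[0,0,0]},{"dp":[0,0,0],"twist":[0,0,0]},{"dp":[0,0,0],"twist":[0,0,0]},{"dp":[0,0,0],"twist":[0,0,0]}]' 0
python3 - <<'E'
from plan import *
# arc increments (ytool=+boxx, ztool=down) from current, 9deg steps
th=np.radians(np.arange(0,109,6.0));a=th+np.arctan2(43,155);r=.1609
y=-r*np.cos(a);z=r*np.sin(a)
print(np.round(np.c_[np.degrees(th)[1:],np.diff(y)/.4,-np.diff(z)/.4],3))
E
```

```text
time_s: 3.95
eef_pos: [0.4984, -0.1174, 0.1407]
tool_rot: [[0.999, -0.036, -0.005], [-0.036, -0.999, 0.001], [-0.005, -0.001, -1.0]]
ft_force: [-0.2, -0.0, 0.6]
grip_width: 0.0943
grasp_force: 0.0
time_s: 4.55
eef_pos: [0.5004, -0.1169, 0.1435]
tool_rot: [[0.999, -0.035, 0.0], [-0.035, -0.999, -0.0], [0.0, 0.0, -1.0]]
ft_force: [-0.3, 0.5, -0.2]
grip_width: 0.0493
grasp_force: 0.0
[[  6.      0.013  -0.04 ]
 [ 12.      0.017  -0.038]
 [ 18.      0.021  -0.036]
 [ 24.      0.025  -0.034]
 [ 30.      0.028  -0.031]
 [ 36.      0.032  -0.028]
 [ 42.      0.034  -0.024]
 [ 48.      0.037  -0.021]
 [ 54.      0.039  -0.017]
 [ 60.      0.04   -0.013]
 [ 66.      0.041  -0.008]
 [ 72.      0.042  -0.004]
 [ 78.      0.042   0.   ]
 [ 84.      0.042   0.005]
 [ 90.      0.041   0.009]
 [ 96.      0.04    0.013]
 [102.      0.038   0.017]
 [108.      0.036   0.021]]
```

```bash
python3 -m crank '[{"dp":[0,0,0],"twist":[0,0,0]},{"dp":[0,0,0],"twist":[0,0,0]},{"dp":[0,0,0],"twist":[0,0,0]},{"dp":[0,0,0],"twist":[0,0,0]},{"dp":[0,0,0],"twist":[0,0,0]},{"dp":[0,0,0],"twist":[0,0,0]},{"dp":[0,0,0],"twist":[0,0,0]}]' 0
python3 -m crank '[{"dp":[0,0.013,-0.040],"twist":[0,0,0]},{"dp":[0,0.017,-0.038],"twist":[0,0,0]},{"dp":[0,0.021,-0.036],"twist":[0,0,0]},{"dp":[0,0.025,-0.034],"twist":[0,0,0]}]'
```

```text
time_s: 5.25
eef_pos: [0.5004, -0.1165, 0.1432]
tool_rot: [[0.999, -0.035, -0.0], [-0.035, -0.999, 0.0], [-0.0, -0.0, -1.0]]
ft_force: [0.3, 3.7, -0.8]
grip_width: 0.0101
grasp_force: 30.0
time_s: 5.65
eef_pos: [0.4992, -0.1463, 0.203]
tool_rot: [[0.999, -0.034, -0.0], [-0.034, -0.999, 0.002], [-0.0, -0.002, -1.0]]
ft_force: [-0.6, 6.9, 0.0]
grip_width: 0.0099
grasp_force: 30.0
```

```bash
python3 -m crank '[{"dp":[0,0.028,-0.031],"twist":[0,0,0]},{"dp":[0,0.032,-0.028],"twist":[0,0,0]},{"dp":[0,0.034,-0.024],"twist":[0,0,0]},{"dp":[0,0.037,-0.021],"twist":[0,0,0]},{"dp":[0,0.039,-0.017],"twist":[0,0,0]},{"dp":[0,0.040,-0.013],"twist":[0,0,0]},{"dp":[0,0.041,-0.008],"twist":[0,0,0]},{"dp":[0,0.042,-0.004],"twist":[0,0,0]}]'
python3 -m crank '[{"dp":[0,0.042,0],"twist":[0,0,0]},{"dp":[0,0.042,0.005],"twist":[0,0,0]},{"dp":[0,0.041,0.009],"twist":[0,0,0]},{"dp":[0,0.040,0.013],"twist":[0,0,0]},{"dp":[0,0.038,0.017],"twist":[0,0,0]},{"dp":[0,0,0],"twist":[0,0,0]},{"dp":[0,0,0],"twist":[0,0,0]}]'
python3 - <<'E'
from plan import *
plan(c+.175*ex+[0,0,.233])
a=grab_frame("scene");b=grab_frame("wrist");cv2.imwrite("pics/s2.png",np.hstack([a,b])[:,:,::-1][:,::1])
im=cv2.imread("pics/s2.png");cv2.imwrite("pics/s2.png",cv2.resize(im,(800,300)))
E
```

```text
time_s: 6.45
eef_pos: [0.495, -0.2651, 0.2615]
tool_rot: [[0.999, -0.035, 0.0], [-0.035, -0.999, -0.0], [0.0, 0.0, -1.0]]
ft_force: [-1.2, 3.0, 1.1]
grip_width: 0.0099
grasp_force: 30.0
time_s: 7.15
eef_pos: [0.492, -0.3463, 0.2427]
tool_rot: [[0.999, -0.036, -0.001], [-0.036, -0.999, -0.0], [-0.001, 0.0, -1.0]]
ft_force: [-5.7, -1.1, 2.2]
grip_width: 0.0099
grasp_force: 30.0
t 7.15 tcp [ 0.492  -0.3463  0.2427] F [-5.743  -1.0888  2.2214] w 0.009908795205054343 29.99301642179489
dp now-frame [-0.0007  0.0416  0.0242]  in new frame  rows>= 0.38505911136435544
```

View pics/s2.png

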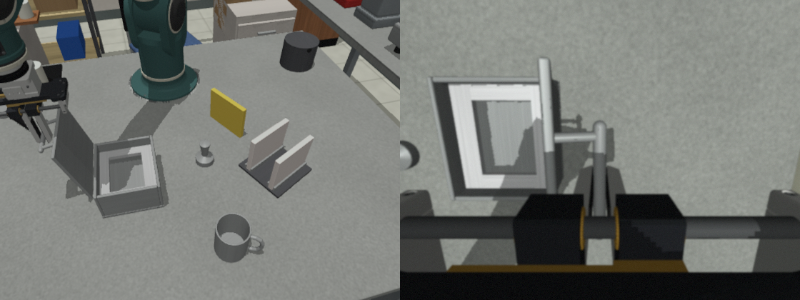

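The lid is open to about 100° with the bar still gripped at wrist (600,150), and the well is visible. I'll do the last few degrees, open the fingers slightly and lift away.

```bash
python3 -m crank '[{"dp":[0,0.018,0.010],"twist":[0,0,0]},{"dp":[0,0.018,0.011],"twist":[0,0,0]},{"dp":[0,0,0],"twist":[0,0,0]}]'
python3 -m crank '[{"dp":[0,0,0],"twist":[0,0,0]},{"dp":[0,0,0],"twist":[0,0,0]},{"dp":[0,0,-0.03],"twist":[0,0,0]},{"dp":[0,0,-0.06],"twist":[0,0,0]},{"dp":[0,0,-0.1],"twist":[0,0,0]},{"dp":[0,0,0],"twist":[0,0,0]}]' 0.23
python3 - <<'E'
from plan import *
grab_frame("scene");grab_frame("side")
for n in("scene","side"):
    for r in tip_of(n,"lid_handle")[:1]: print(n,r,proj(n,c+.175*ex+[0,0,.233]))
    for r in tip_of(n,"lid_hinge")[:1]: print(n,r,proj(n,c+.084*ex+[0,0,.1]))
    for l in("well","ledge"): 
        for r in tip_of(n,l)[:1]: print(n,l,r,proj(n,c+(.003 if l=="well" else -.065)*ex+[0,0,.068]), onz(n,r["location"],.068))
# rack yaw 25.5: tool y along rack x either sign; choose near current joint
rx=np.array([np.cos(np.radians(25.5)),np.sin(np.radians(25.5)),0])
print(get_state()["qpos"])
for s in(1,-1): plan([.5044,.230,.30],down(s*rx))
E
```

```text
time_s: 7.55
eef_pos: [0.4916, -0.3601, 0.2344]
tool_rot: [[0.999, -0.035, -0.001], [-0.035, -0.999, 0.0], [-0.001, -0.0, -1.0]]
ft_force: [-4.4, -0.1, 0.9]
grip_width: 0.0099
grasp_force: 30.0
time_s: 8.15
eef_pos: [0.4936, -0.3607, 0.3171]
tool_rot: [[0.999, -0.035, 0.007], [-0.035, -0.999, -0.004], [0.007, 0.004, -1.0]]
ft_force: [0.3, -0.7, 0.8]
grip_width: 0.0215
grasp_force: 0.0
scene {'location': [51.5, 192.4], 'score': 0.7} [ 52.0244 195.2467]
scene {'location': [126.5, 237.1], 'score': 0.95} [129.9716 236.2322]
scene well {'location': [175.3, 240.1], 'score': 0.81} [175.7639 239.3547] [ 0.4991 -0.1921  0.068 ]
scene ledge {'location': [211.6, 234.3], 'score': 0.76} [209.7258 233.609 ] [ 0.5026 -0.1196  0.068 ]
side {'location': [304.6, 66.0], 'score': 0.63} [308.0599  65.515 ]
side {'location': [306.9, 137.4], 'score': 0.73} [303.109  134.7734]
side well {'location': [300.9, 164.2], 'score': 0.79} [300.2161 164.9121] [ 0.4959 -0.194   0.068 ]
side ledge {'location': [299.4, 184.5], 'score': 0.79} [297.9954 182.7701] [ 0.4966 -0.1171  0.068 ]
[ 37.6683  18.6994  -5.6555  88.3214   1.8906  73.115  -60.2491]
t 8.65 tcp [ 0.4918 -0.3599  0.3104] F [-0.4795  0.4502  0.2472] w 0.021516952695960594 0.0
twist tot [-0.0001 -0.     -0.3264] (.0236/row)
dp now-frame [-0.0201 -1.475   0.0267]  in new frame [1.3176 0.6635 0.0261] rows>= 11.803382952396559
t 8.65 tcp [ 0.4918 -0.3599  0.3104] F [-0.4795  0.4502  0.2472] w 0.021516952695960594 0.0
twist tot [-0.      0.0001  0.1736] (.0236/row)
dp now-frame [-0.0201 -1.475   0.0267]  in new frame [-1.3176 -0.6635  0.0261] rows>= 11.803382952396559
```

The lid is on its stop: its points agree with the model at 1.9 rad. Next I'll move above the cover, turned so the tool y axis runs along the rack's x axis.

```bash
python3 -m crank '[{"dp":[0,0,-0.05],"twist":[0,0,0]},{"dp":[0,-0.06,0],"twist":[0,0,-0.0233]},{"dp":[0,0,0],"twist":[0,0,-0.0233]},{"dp":[0,0,0],"twist":[0,0,-0.0233]},{"dp":[0,0,0],"twist":[0,0,-0.0233]},{"dp":[0,0,0],"twist":[0,0,-0.0233]},{"dp":[0,0,0],"twist":[0,0,-0.0233]},{"dp":[0,0,0],"twist":[0,0,-0.0233]}]' 0.6
python3 -m crank '[{"dp":[0,0,0],"twist":[0,0,-0.0233]},{"dp":[0,0,0],"twist":[0,0,-0.0233]},{"dp":[0,0,0],"twist":[0,0,-0.0233]},{"dp":[0,0,0],"twist":[0,0,-0.0233]},{"dp":[0,0,0],"twist":[0,0,-0.0233]},{"dp":[0,0,0],"twist":[0,0,-0.0233]},{"dp":[0,0,0],"twist":[0,0,-0.0233]},{"dp":[0,0,0],"twist":[0,0,0]}]'
python3 - <<'E'
from plan import *
r=np.radians(25.5);rx=np.array([np.cos(r),np.sin(r),0])
plan(np.array([.5044,.230,.28])-.006*rx,down(rx))
E
```

```text
time_s: 9.45
eef_pos: [0.4926, -0.336, 0.3306]
tool_rot: [[0.544, 0.839, -0.0], [0.839, -0.544, 0.0], [0.0, -0.0, -1.0]]
ft_force: [0.1, -0.2, -0.4]
grip_width: 0.0563
grasp_force: 0.0
time_s: 10.25
eef_pos: [0.4926, -0.3361, 0.3306]
tool_rot: [[-0.432, 0.902, -0.0], [0.902, 0.432, 0.0], [0.0, -0.0, -1.0]]
ft_force: [0.2, 0.4, -0.8]
grip_width: 0.0562
grasp_force: 0.0
t 10.25 tcp [ 0.4926 -0.3361  0.3306] F [ 0.1554  0.4029 -0.8258] w 0.05620028818993776 0.0
twist tot [-0.     -0.0001  0.0002] (.0236/row)
dp now-frame [1.2638 0.6228 0.1271]  in new frame [1.2647 0.621  0.1266] rows>= 11.31670663413649
```

```bash
python3 -m crank '[{"dp":[0.0972,0.0478,0],"twist":[0,0,0]},{"dp":[0.0972,0.0478,0],"twist":[0,0,0]},{"dp":[0.0972,0.0478,0],"twist":[0,0,0]},{"dp":[0.0972,0.0478,0],"twist":[0,0,0]},{"dp":[0.0972,0.0478,0],"twist":[0,0,0]},{"dp":[0.0972,0.0478,0],"twist":[0,0,0]},{"dp":[0.0972,0.0478,0],"twist":[0,0,0]},{"dp":[0.0972,0.0478,0],"twist":[0,0,0]}]'
python3 -m crank '[{"dp":[0.0972,0.0478,0],"twist":[0,0,0]},{"dp":[0.0972,0.0478,0.02],"twist":[0,0,0]},{"dp":[0.0972,0.0478,0.035],"twist":[0,0,0]},{"dp":[0.0972,0.0478,0.035],"twist":[0,0,0]},{"dp":[0.0972,0.0478,0.035],"twist":[0,0,0]},{"dp":[0,0,0],"twist":[0,0,0]},{"dp":[0,0,0],"twist":[0,0,0]},{"dp":[0,0,0],"twist":[0,0,0]}]'
python3 - <<'E'
from plan import *
r=np.radians(25.5);rx=np.array([np.cos(r),np.sin(r),0])
plan(np.array([.5044,.230,.102])-.006*rx,down(rx))
w=grab_frame("wrist")
for l,z in(("cover",.07),("cover_plug",.07),("board",.07)):
    for q in tip_of("wrist",l)[:2]: print(l,q,onz("wrist",q["location"],z))
for l in("cover","board"):
    for q in outline_of("wrist",l)[:2]: print(l,q["extent"],q["score"])
cv2.imwrite("pics/w3.png",w[...,::-1])
E
```

```text
time_s: 11.05
eef_pos: [0.497, 0.0122, 0.331]
tool_rot: [[-0.424, 0.906, 0.0], [0.906, 0.424, -0.0], [-0.0, 0.0, -1.0]]
ft_force: [1.0, 0.6, 0.1]
grip_width: 0.0567
grasp_force: 0.0
time_s: 11.85
eef_pos: [0.5006, 0.2262, 0.281]
tool_rot: [[-0.426, 0.905, 0.0], [0.905, 0.426, -0.0], [-0.0, 0.0, -1.0]]
ft_force: [-0.5, -0.5, 0.1]
grip_width: 0.0567
grasp_force: 0.0
t 11.85 tcp [0.5006 0.2262 0.281 ] F [-0.5258 -0.5116  0.1425] w 0.05672770956691041 0.0
twist tot [ 0.      0.0001 -0.0008] (.0236/row)
dp now-frame [ 0.0046 -0.0023  0.4476]  in new frame [ 0.0045 -0.0023  0.4476] rows>= 3.5808415483348752
cover {'location': [281.7, 185.8], 'score': 0.75} [0.501 0.23  0.07 ]
cover {'location': [136.5, 170.4], 'score': 0.68} [0.324  0.1685 0.07  ]
cover_plug {'location': [136.5, 161.3], 'score': 0.89} [0.3203 0.1796 0.07  ]
board {'location': [354.2, 187.8], 'score': 0.65} [0.5873 0.2683 0.07  ]
cover [46.4, 154.9, 160.0, 38.4] 0.87
cover [264.4, 127.2, 25.3, 135.9] 0.84
board [337.8, 127.6, 40.4, 133.9] 0.87
```

View pics/w3.png

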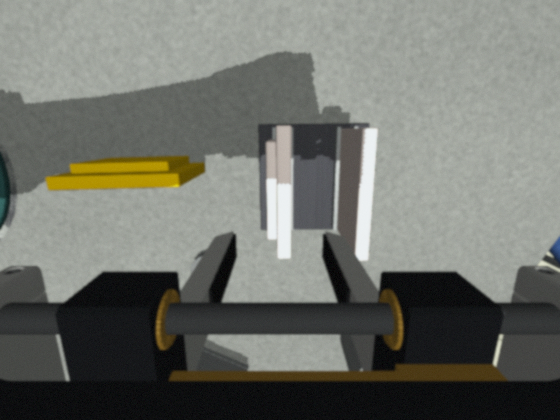

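The wrist view shows the cover's slab top at columns 277–291, rows 127–258, its plug on the left (col 271), and the board at col 365. I'll take the cover's pose from these corners.

Run:
```python
from plan import *
w0=cal("wrist")[0]
w=grab_frame("wrist")
g=cv2.cvtColor(w,cv2.COLOR_RGB2GRAY)[115:270,255:300]
P=[onz("wrist",q,.13) for q in((276.5,126),(291,126),(291,258.5),(277.5,258.5))]
for p in P: print(p)
v=(P[0]+P[1]-P[2]-P[3])/2;print("ctr",np.mean(P,0),"long",np.linalg.norm(v),"yaw rack x",np.degrees(np.arctan2(v[1],v[0]))-90)
for r in(135,200,250): print(g[r-115].tolist())
r=np.radians(25.5);rx=np.array([np.cos(r),np.sin(r),0])
plan(np.array([.5044,.230,.102])-.006*rx,down(rx))
```

```text
[0.4633 0.2951 0.13  ]
[0.4769 0.3016 0.13  ]
[0.5422 0.1678 0.13  ]
[0.528  0.1611 0.13  ]
ctr [0.5026 0.2314 0.13  ] long 0.1488484468095774 yaw rack x 25.88184660455873
[98, 99, 91, 77, 61, 50, 48, 48, 52, 55, 51, 52, 46, 47, 51, 50, 67, 93, 117, 118, 120, 138, 160, 176, 180, 182, 184, 184, 182, 185, 183, 182, 185, 187, 178, 161, 137, 109, 82, 59, 51, 50, 52, 49, 49]
[161, 165, 164, 155, 133, 102, 94, 95, 96, 96, 113, 157, 210, 233, 239, 240, 239, 239, 239, 239, 232, 219, 221, 233, 239, 239, 239, 239, 240, 239, 240, 240, 239, 239, 235, 223, 202, 173, 133, 102, 92, 91, 90, 90, 90]
[165, 168, 170, 170, 170, 168, 171, 164, 164, 162, 159, 162, 157, 159, 163, 160, 161, 162, 162, 162, 163, 176, 204, 230, 237, 239, 239, 238, 239, 239, 240, 240, 239, 238, 231, 204, 167, 158, 158, 159, 161, 162, 166, 168, 168]
t 12.2 tcp [0.5004 0.2267 0.2811] F [-0.0472  0.0168 -0.3343] w 0.056815136383873636 0.0
twist tot [ 0.0001  0.     -0.0004] (.0236/row)
dp now-frame [ 0.0032 -0.0025  0.4477]  in new frame [ 0.0031 -0.0023  0.4477] rows>= 3.5815377614279402
```

```bash
python3 -m crank '[{"dp":[0.006,-0.004,0.1],"twist":[0,0,0]},{"dp":[0,0,0.1],"twist":[0,0,0]},{"dp":[0,0,0.1],"twist":[0,0,0]},{"dp":[0,0,0.08],"twist":[0,0,0]},{"dp":[0,0,0.0675],"twist":[0,0,0]},{"dp":[0,0,0],"twist":[0,0,0]},{"dp":[0,0,0],"twist":[0,0,0]}]'
python3 -m crank '[{"dp":[0,0,0],"twist":[0,0,0]},{"dp":[0,0,0],"twist":[0,0,0]},{"dp":[0,0,0],"twist":[0,0,0]},{"dp":[0,0,0],"twist":[0,0,0]},{"dp":[0,0,0],"twist":[0,0,0]},{"dp":[0,0,0],"twist":[0,0,0]},{"dp":[0,0,0],"twist":[0,0,0]}]' 0
```

```text
time_s: 12.9
eef_pos: [0.4978, 0.2288, 0.1026]
tool_rot: [[-0.429, 0.903, -0.0], [0.903, 0.429, 0.0], [0.0, -0.0, -1.0]]
ft_force: [-0.4, 1.2, -0.3]
grip_width: 0.056
grasp_force: 0.0
time_s: 13.6
eef_pos: [0.498, 0.2287, 0.1024]
tool_rot: [[-0.429, 0.903, 0.001], [0.903, 0.429, 0.0], [-0.0, 0.001, -1.0]]
ft_force: [-1.2, -0.9, 7.0]
grip_width: 0.0279
grasp_force: 30.0
```

```bash
sed -i 's/c=np.array(.*$/c=np.array([.4975,-.187,0]);ya=-1.6075/;s/;ya=.*ya=/;ya=/' plan.py; grep -n "ya=" plan.py
python3 -m crank '[{"dp":[0,0,-0.025],"twist":[0,0,0]},{"dp":[0,0,-0.06],"twist":[0,0,0]},{"dp":[0,0,-0.085],"twist":[0,0,0]},{"dp":[0,0,-0.085],"twist":[0,0,0]},{"dp":[0,0,-0.085],"twist":[0,0,0]},{"dp":[0,0,-0.085],"twist":[0,0,0]},{"dp":[0,0,-0.07],"twist":[0,0,0]},{"dp":[0,0,0],"twist":[0,0,0]}]'
python3 -m crank '[{"dp":[0,0,0],"twist":[0,0,-0.0217]},{"dp":[0,0,0],"twist":[0,0,-0.0217]},{"dp":[0,0,0],"twist":[0,0,-0.0217]},{"dp":[0,0,0],"twist":[0,0,-0.0217]},{"dp":[0,0,0],"twist":[0,0,-0.0217]},{"dp":[0,0,0],"twist":[0,0,-0.0217]},{"dp":[0,0,0],"twist":[0,0,-0.0217]},{"dp":[0,0,0],"twist":[0,0,-0.0217]}]'
python3 - <<'E'
from plan import *
plan(c-.059*ex+[0,0,.232],down(-ex))
E
```

```text
5:c=np.array([.4975,-.187,0]);ya=-1.6075
time_s: 14.4
eef_pos: [0.4984, 0.2296, 0.3038]
tool_rot: [[-0.43, 0.903, 0.005], [0.903, 0.43, 0.002], [-0.001, 0.005, -1.0]]
ft_force: [0.3, 0.9, -3.1]
grip_width: 0.0276
grasp_force: 30.0
time_s: 15.2
eef_pos: [0.4972, 0.2285, 0.2992]
tool_rot: [[-1.0, 0.03, -0.001], [0.03, 1.0, -0.0], [0.001, -0.0, -1.0]]
ft_force: [0.3, -0.1, -2.5]
grip_width: 0.0277
grasp_force: 30.0
t 15.2 tcp [0.4972 0.2285 0.2992] F [ 0.3115 -0.0918 -2.4631] w 0.02768950963379137 29.98387187719345
twist tot [-0.0001 -0.0002  0.001 ] (.0236/row)
dp now-frame [-0.0335 -0.8907  0.1683]  in new frame [-0.0389 -0.8905  0.1681] rows>= 7.2563948517549
```

```bash
python3 -m crank '[{"dp":[-0.0043,-0.05,0],"twist":[0,0,0.001]},{"dp":[-0.0043,-0.1,0],"twist":[0,0,0]},{"dp":[-0.0043,-0.1,0],"twist":[0,0,0]},{"dp":[-0.0043,-0.1,0],"twist":[0,0,0]},{"dp":[-0.0043,-0.1,0],"twist":[0,0,0]},{"dp":[-0.0043,-0.1,0],"twist":[0,0,0]},{"dp":[-0.0043,-0.1,0],"twist":[0,0,0]},{"dp":[-0.0043,-0.1,0.03],"twist":[0,0,0]}]'
python3 -m crank '[{"dp":[-0.0043,-0.09,0.05],"twist":[0,0,0]},{"dp":[0,-0.05,0.05],"twist":[0,0,0]},{"dp":[0,0,0.038],"twist":[0,0,0]},{"dp":[0,0,0],"twist":[0,0,0]},{"dp":[0,0,0],"twist":[0,0,0]},{"dp":[0,0,0],"twist":[0,0,0]}]'
python3 - <<'E'
from plan import *
plan(c-.059*ex+[0,0,.161],down(-ex))
C=cal("wrist");w=grab_frame("wrist");b=grab_frame("side");a=grab_frame("scene")
im=w.copy()
# overlay predicted rim inner/outer edges and well
def L(P,z,col):
    q=np.array([proj("wrist",c+x*ex+y*ey+[0,0,z]) for x,y in P]).round().astype(int);cv2.polylines(im,[q.reshape(-1,1,2)],True,col,1)
R=lambda x0,x1,y:[(x0,-y),(x1,-y),(x1,y),(x0,y)]
L(R(-.084,.084,.096),.1,(255,0,0));L(R(-.076,.076,.088),.1,(0,255,0));L(R(-.044,.05,.063),.068,(0,0,255))
cv2.imwrite("pics/w4.png",cv2.resize(im,(800,600),interpolation=cv2.INTER_CUBIC)[...,::-1]);cv2.imwrite("pics/w4raw.png",w[...,::-1]);cv2.imwrite("pics/side4.png",b[...,::-1])
E
```

```text
time_s: 16.0
eef_pos: [0.4986, -0.0733, 0.2883]
tool_rot: [[-0.999, 0.043, 0.001], [0.043, 0.999, -0.001], [-0.001, -0.001, -1.0]]
ft_force: [0.3, -0.1, -2.2]
grip_width: 0.028
grasp_force: 30.0
time_s: 16.6
eef_pos: [0.4986, -0.1267, 0.2335]
tool_rot: [[-0.999, 0.041, 0.001], [0.041, 0.999, -0.0], [-0.001, -0.0, -1.0]]
ft_force: [0.0, 0.2, -2.7]
grip_width: 0.0281
grasp_force: 30.0
t 16.6 tcp [ 0.4986 -0.1267  0.2335] F [ 0.0382  0.2388 -2.6642] w 0.028139845267358285 29.98461216688156
twist tot [-0.      0.0002 -0.0007] (.0236/row)
dp now-frame [-0.0026 -0.0032  0.1813]  in new frame [-0.0028 -0.0033  0.1813] rows>= 1.4508439060102534
```

View pics/w4.png

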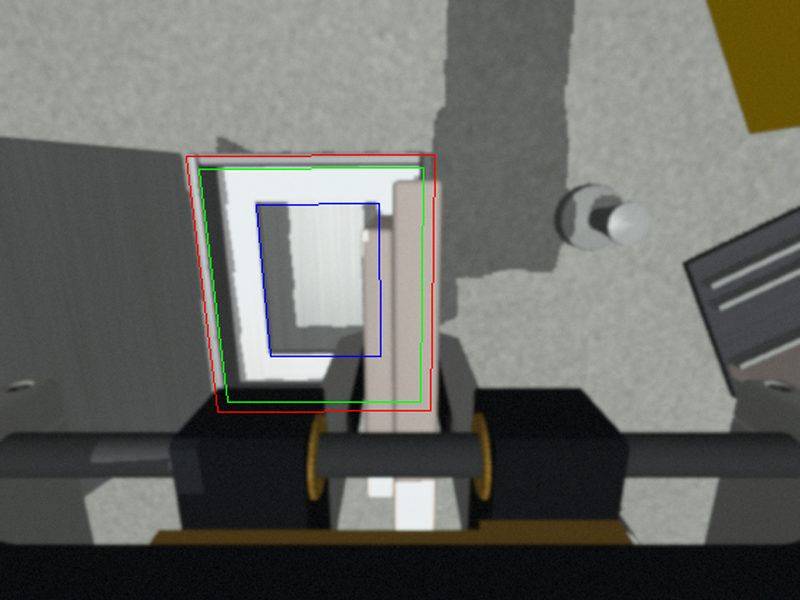

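The overlay of the predicted rim (red/green) and well (blue) sits on the real edges to within about 1 px. The cover hangs over the front wall, its plug towards the hinge and its slab's far end at (418,182). I'll check its centring along the box's y axis.

Run:
```python
from plan import *
z=.2335+.0276
for q in((394,181),(440,181),(396,530),(434,530)):
    p=onz("wrist",np.array(q)*.7,z);print(p,"box x,y",(p-c)@ex,(p-c)@ey)
plan(c-.0585*ex+[0,0,.1625],down(-ex))
```

```text
[ 0.4225 -0.1257  0.2611] box x,y -0.05852692071805613 -0.07716510936054971
[ 0.4231 -0.1113  0.2611] box x,y -0.07289426852066377 -0.07710776209707028
[ 0.5544 -0.1306  0.2611] box x,y -0.05842017190773428 0.05477506451725281
[ 0.555  -0.1158  0.2611] box x,y -0.07330637007161385 0.0548208905758545
t 16.75 tcp [ 0.4985 -0.1273  0.2333] F [-0.1118  0.4334 -1.8035] w 0.02775021442030158 29.98453974723816
twist tot [-0.0001  0.0001 -0.0008] (.0236/row)
dp now-frame [-0.0029 -0.003   0.177 ]  in new frame [-0.0031 -0.0031  0.177 ] rows>= 1.4165197684155557
```

```bash
python3 -m crank '[{"dp":[-0.005,-0.002,0],"twist":[0,0,-0.0008]},{"dp":[0,0,0.05],"twist":[0,0,0]},{"dp":[0,0,0.06],"twist":[0,0,0]},{"dp":[0,0,0.04],"twist":[0,0,0]},{"dp":[0,0,0.02],"twist":[0,0,0]},{"dp":[0,0,0.006],"twist":[0,0,0]},{"dp":[0,0,0],"twist":[0,0,0]},{"dp":[0,0,0],"twist":[0,0,0]}]'
python3 -m crank '[{"dp":[0,0,0.003],"twist":[0,0,0]},{"dp":[0,0,0],"twist":[0,0,0]},{"dp":[0,0,0],"twist":[0,0,0]}]'
```

```text
time_s: 17.55
eef_pos: [0.5005, -0.1286, 0.163]
tool_rot: [[-0.999, 0.038, 0.001], [0.038, 0.999, -0.0], [-0.001, -0.0, -1.0]]
ft_force: [0.4, -0.6, -1.9]
grip_width: 0.0277
grasp_force: 30.0
time_s: 17.85
eef_pos: [0.5001, -0.1286, 0.1612]
tool_rot: [[-0.999, 0.038, 0.0], [0.038, 0.999, -0.0], [-0.0, -0.0, -1.0]]
ft_force: [-0.2, -0.3, -2.7]
grip_width: 0.0277
grasp_force: 30.0
```

```bash
python3 -m crank '[{"dp":[0,0,0.002],"twist":[0,0,0]},{"dp":[0,0,0],"twist":[0,0,0]},{"dp":[0,0,0],"twist":[0,0,0]}]'|grep -E "eef|ft"
python3 -m crank '[{"dp":[0,0,0.002],"twist":[0,0,0]},{"dp":[0,0,0],"twist":[0,0,0]},{"dp":[0,0,0],"twist":[0,0,0]}]'|grep -E "eef|ft"
```

```text
eef_pos: [0.5002, -0.1286, 0.1604]
ft_force: [-1.1, -0.5, 2.7]
eef_pos: [0.5003, -0.1286, 0.1604]
ft_force: [-8.7, -0.2, 20.6]
```

```bash
python3 -m crank '[{"dp":[0,0,-0.0022],"twist":[0,0,0]},{"dp":[0,0,0],"twist":[0,0,0]},{"dp":[0,0,0],"twist":[0,0,0]}]'|grep -E "eef|ft"
python3 -m crank '[{"dp":[0,0,0],"twist":[0,0,0]},{"dp":[0,0,0],"twist":[0,0,0]},{"dp":[0,0,0],"twist":[0,0,0]},{"dp":[0,0,0],"twist":[0,0,0]},{"dp":[0,0,0],"twist":[0,0,0]},{"dp":[0,0,0],"twist":[0,0,0]},{"dp":[0,0,0],"twist":[0,0,0]},{"dp":[0,0,0],"twist":[0,0,0]}]' 0.5
python3 - <<'E'
from plan import *
w=grab_frame("wrist");b=grab_frame("scene");s=grab_frame("side")
cv2.imwrite("pics/s5.png",np.hstack([cv2.resize(w,(400,300)),cv2.resize(b[100:340,0:320],(400,300))])[...,::-1])
for n in("scene","side"): 
    for l in("cover","cover_plug"):
        print(n,l,[np.round(r["location"]) for r in tip_of(n,l)[:3]],proj(n,c+(-.065 if l=="cover" else -.045)*ex+[0,0,.128]))
E
```

```text
eef_pos: [0.5001, -0.1286, 0.1604]
ft_force: [-2.7, -0.2, 6.0]
time_s: 19.55
eef_pos: [0.5001, -0.1285, 0.1603]
tool_rot: [[-0.999, 0.038, -0.0], [0.038, 0.999, 0.0], [0.0, 0.0, -1.0]]
ft_force: [0.2, -0.5, -0.2]
grip_width: 0.0472
grasp_force: 0.0
scene cover [array([318., 156.]), array([204., 212.])] [206.3179 213.798 ]
scene cover_plug [array([324., 154.]), array([195., 218.])] [195.8496 215.4978]
side cover [array([299., 160.])] [298.9512 160.2526]
side cover_plug [array([406., 310.]), array([300., 153.]), array([301., 194.])] [299.6483 154.915 ]
```

View pics/s5.png

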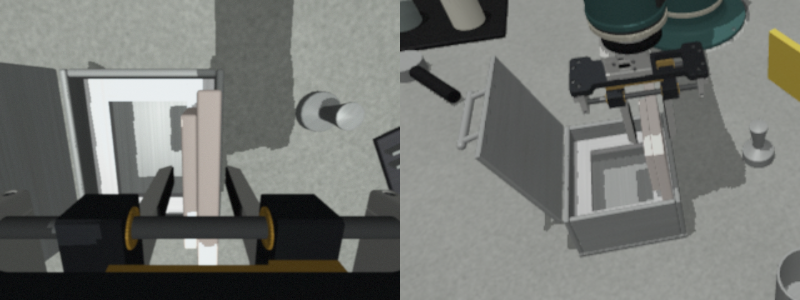

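The cover stands free on the ledge with its plug towards the hinge (wrist (205,165) in the left half). I'll raise the hand, close the fingers, go to the front side and nudge the top over.

```bash
python3 -m crank '[{"dp":[0,0,-0.03],"twist":[0,0,0]},{"dp":[0,0,-0.06],"twist":[0,0,0]},{"dp":[0,0,-0.06],"twist":[0,0,0]},{"dp":[0,0,-0.03],"twist":[0,0,0]},{"dp":[0,0,0],"twist":[0,0,0]}]' |grep -E "eef|ft"
python3 -m crank '[{"dp":[0,0.06,0],"twist":[0,0,0]},{"dp":[0,0.06,0],"twist":[0,0,0]},{"dp":[0,0,0],"twist":[0,0,0]},{"dp":[0,0,0],"twist":[0,0,0]},{"dp":[0,0,0],"twist":[0,0,0]},{"dp":[0,0,0],"twist":[0,0,0]},{"dp":[0,0,0],"twist":[0,0,0]},{"dp":[0,0,0],"twist":[0,0,0]}]' 0
python3 -m crank '[{"dp":[0,0,0.05],"twist":[0,0,0]},{"dp":[0,0,0.04],"twist":[0,0,0]},{"dp":[0,0,0.02],"twist":[0,0,0]},{"dp":[0,0,0],"twist":[0,0,0]},{"dp":[0,0,0],"twist":[0,0,0]}]'
python3 - <<'E'
from plan import *
w=grab_frame("wrist");s=grab_frame("side")
for l in("cover",): print([np.round(r["location"]) for r in tip_of("side",l)[:3]])
cv2.imwrite("pics/s6.png",np.hstack([cv2.resize(w,(400,300)),cv2.resize(s[80:260,200:440],(400,300))])[...,::-1])
E
```

```text
eef_pos: [0.5007, -0.1288, 0.2339]
ft_force: [0.5, 0.0, -0.2]
time_s: 21.2
eef_pos: [0.5019, -0.0809, 0.2322]
tool_rot: [[-0.999, 0.038, -0.0], [0.038, 0.999, 0.0], [0.0, 0.0, -1.0]]
ft_force: [0.3, -0.5, -0.1]
grip_width: 0.0003
grasp_force: 0.0
time_s: 21.7
eef_pos: [0.5022, -0.0806, 0.1888]
tool_rot: [[-0.999, 0.037, 0.0], [0.037, 0.999, 0.0], [-0.0, 0.0, -1.0]]
ft_force: [-0.2, 0.6, -0.3]
grip_width: 0.0002
grasp_force: 0.0
[array([400., 299.]), array([303., 161.]), array([257., 356.])]
```

View pics/s6.png

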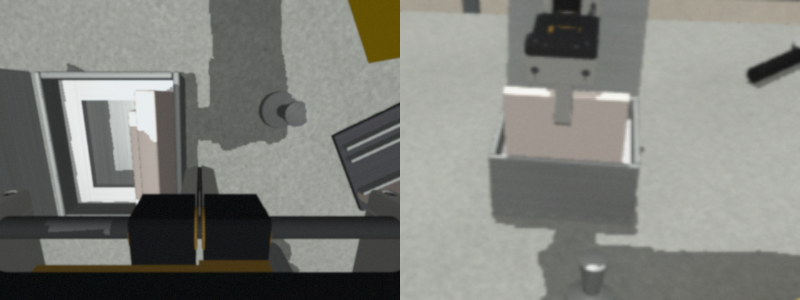

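The cover is still upright, with the closed fingers in front of its flat face (side view (562,105)). I'll push now.

```bash
python3 -m crank '[{"dp":[0,-0.02,0],"twist":[0,0,0]},{"dp":[0,-0.015,0],"twist":[0,0,0]},{"dp":[0,-0.01,0],"twist":[0,0,0]},{"dp":[0,-0.01,0],"twist":[0,0,0]},{"dp":[0,-0.01,0],"twist":[0,0,0]},{"dp":[0,-0.01,0],"twist":[0,0,0]},{"dp":[0,-0.01,0],"twist":[0,0,0]},{"dp":[0,0,0],"twist":[0,0,0]}]'|grep -E "eef|ft"
python3 - <<'E'
from plan import *
s=grab_frame("side");print([(np.round(r["location"]),r["score"]) for r in tip_of("side","cover")[:3]],proj("side",c+.003*ex+[0,0,.076]))
a=grab_frame("scene");cv2.imwrite("pics/s7.png",np.hstack([cv2.resize(a[100:340,0:320],(400,300)),cv2.resize(s[80:260,200:440],(400,300))])[...,::-1])
E
```

```text
eef_pos: [0.5006, -0.1152, 0.1883]
ft_force: [-0.2, 0.1, -0.4]
[(array([301., 161.]), 0.95), (array([399., 299.]), 0.55)] [300.3319 162.3048]
```

View pics/s7.png

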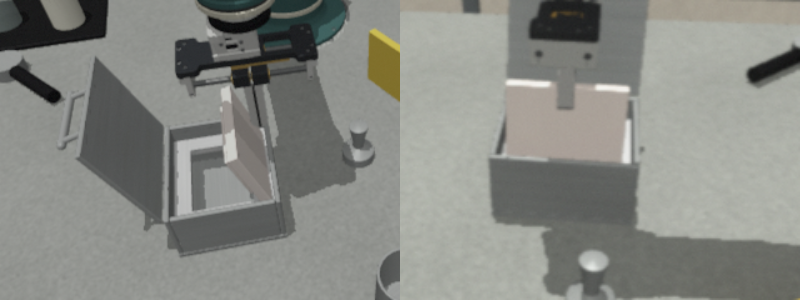

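It is leaning and starting to tip, with its top at left-half (232,95). I'll push a little more and let it fall.

```bash
python3 -m crank '[{"dp":[0,-0.008,0],"twist":[0,0,0]},{"dp":[0,-0.008,0],"twist":[0,0,0]},{"dp":[0,-0.008,0],"twist":[0,0,0]},{"dp":[0,0,0],"twist":[0,0,0]},{"dp":[0,0,0],"twist":[0,0,0]},{"dp":[0,0,-0.06],"twist":[0,0,0]},{"dp":[0,0,-0.1],"twist":[0,0,0]},{"dp":[0,0,-0.05],"twist":[0,0,0]}]'|grep -E "eef|ft"
python3 -m crank '[{"dp":[0,0.1,0],"twist":[0,0,0]},{"dp":[0,0.1,0],"twist":[0,0,0]},{"dp":[0,0.1,0],"twist":[0,0,0]},{"dp":[0,0,0],"twist":[0,0,0]},{"dp":[0,0,0],"twist":[0,0,0]}]'|grep -E "time|eef|ft"
python3 - <<'E'
from plan import *
s=grab_frame("side");a=grab_frame("scene");w=grab_frame("wrist")
for n in("side","scene","wrist"):print(n,[(np.round(r["location"]),onz(n,r["location"],.076)) for r in tip_of(n,"cover")[:3]],proj(n,c+.003*ex+[0,0,.076]))
for n,im in(("scene",a),("wrist",w)):
    q=np.array([proj(n,c+x*ex+y*ey+[0,0,.084]) for x,y in((-.057,-.075),(.063,-.075),(.063,.075),(-.057,.075))]).round().astype(int)
    cv2.polylines(im,[q.reshape(-1,1,2)],True,(255,0,0),1)
cv2.imwrite("pics/s8.png",np.hstack([cv2.resize(a[130:340,40:320],(400,300)),cv2.resize(w,(400,300))])[...,::-1])
E
```

```text
eef_pos: [0.5009, -0.1238, 0.2749]
ft_force: [0.7, 0.0, -0.5]
time_s: 24.1
eef_pos: [0.5047, -0.0036, 0.2724]
ft_force: [-0.5, -0.9, -0.6]
side [(array([399., 303.]), array([0.3297, 0.1824, 0.076 ])), (array([301., 163.]), array([ 0.4967, -0.1881,  0.076 ]))] [300.3319 162.3048]
scene [(array([174., 236.]), array([ 0.4958, -0.1925,  0.076 ])), (array([317., 159.]), array([0.3473, 0.1532, 0.076 ]))] [175.5244 236.7589]
wrist [(array([420.,  26.]), array([0.3251, 0.1561, 0.076 ])), (array([125., 189.]), array([ 0.4937, -0.1975,  0.076 ]))] [131.6215 191.4869]
```

View pics/s8.png

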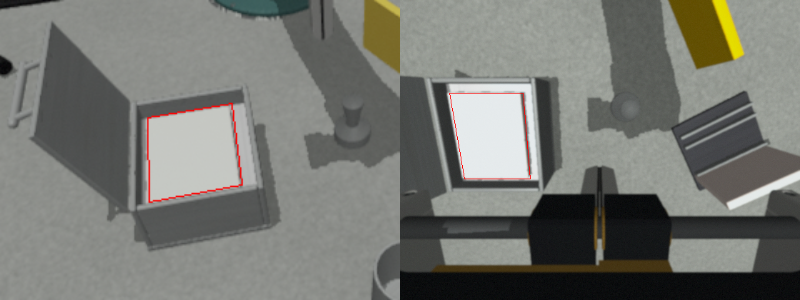

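The slab lies flat in the box and matches the predicted flat outline: left (148–242, 103–202), right (450–530, 93–180). The lid is open. I'll check that the board, jug and tamper haven't moved, then hand in.

Run:
```python
from plan import *
grab_frame("side");grab_frame("scene")
ok=True
for l,p in(("board",(226,342)),("jug",(172,251)),("tamper",(313,265))):
    d=min(np.hypot(*(np.array(r["location"])-p)) for r in tip_of("side",l)); print(l,d); ok&=d<8
h=tip_of("side","lid_handle")[0]["location"];print(h);ok&=abs(h[1]-66)<5
w=[r for r in outline_of("scene","cover") if r["extent"][0]<260][0];print(w["extent"],w["score"])
q=np.array([proj("scene",c+x*ex+y*ey+[0,0,.084]) for x,y in((-.057,-.075),(.063,-.075),(.063,.075),(-.057,.075))]);print(q.min(0),q.max(0)-q.min(0))
if ok: print(sign_off())
```

```text
board 2.2203603311174422
jug 4.741307836451864
tamper 1.4317821063276155Traceback (most recent call last):
  File "<stdin>", line 6, in <module>
IndexError: list index out of range
```

Run:
```python
from plan import *
grab_frame("scene");h=tip_of("scene","lid_handle");print(h[:1])
if h and abs(h[0]["location"][0]-51.5)<6: print(sign_off())
```

```text
[{'location': [53.7, 195.7], 'score': 0.92}]
the job is handed in; nothing more can be done
None
```

I handed the job in at about 25 s, with the lid open on its stop and the cover flat with its plug down in the well; the board, jug and tamper looked unmoved in the last pictures, and no verdict was shown.

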